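# Unlatch the scrap bin and push a worn nut in

## Task

Free the hatch of the scrap bin by pressing its sprung hook down through the narrow slanting gap in the latch housing, and let the hatch spring fully open. Then push the steel hex nut along the ledge beside the bin, without lifting it, so that it drops into the bin. Leave the hatch open, and leave the brass bush on the ledge and the other loose things undisturbed.

Things in the scene. Friction and masses are not known exactly. Their poses are not given: they have to be found in the camera images.
- scrap_bin: grey steel bin, 150 (x) x 160 (y) x 110 mm high, walls and floor 4, open-topped under its hatch; ledge at its right (-y), latch housing in front (-x): one unit fixed to the bench, place and yaw vary. Origin: centre of the bin's underside; x to the back, y left, z up. Housing: x -151 to -75, y -41 to 41, closed roof at z = 135, gap in its sloping front. All mm below are in this frame
- gap_mouth (a point): centre of the gap's outer mouth, at (-137, 0, 91) mm; axes as the bin's. The gap is 29 high (up the slope) x 74 wide (y) with walls 22 deep. It leans 33 degrees from vertical: shut fingers go in along (0.545, 0, -0.839), forwards and down, closing line along y. The hook's pad lies 27 mm in from the mouth
- hook_pad (a point): centre of the outer face of the hook's dark ribbed pad, at rest at (-122, 0, 69) mm. Pad 34 wide (y), square to the gap's axis, reaching 14 mm down the slope from here; it swings about a pin along y, 30 mm up the slope at (-97, 0, 85). An upright arm of the same crank ends in a tooth over the keeper tab on the hatch's front edge
- hook_crank (a joint): angle of the hook: 0 at rest, stop at 0.42 rad; positive = pad pressed in along the gap (30 mm per rad, 12.6 mm to the stop). The tooth clears the hatch at about 0.27 rad (8 mm): press to about 0.36 (11 mm). Sprung: about 3 N at the pad at first, 8 N at the stop; it springs back when let go
- hatch_front (a point): middle of the hatch's front edge, upper face; shut it is at (-75, 0, 116) mm. The hatch is an bare steel plate 148 x 156 x 5 on the bin's rim, hinged along the back rim (x = 75, z = 110)
- hatch_plate (a joint): angle of the hatch, 0 shut (it starts held by the hook, at about 0.01), 2.1 rad fully open, leaning backwards. A spring opens it fully in about 2 s once the hook is clear and keeps it open
- ledge_edge (a point): middle of the ledge's edge over which parts fall into the bin, at (-10, -82, 111) mm; axes as the bin's. The ledge is a flat bare steel plate on two legs, x -80 to 60, y -220 to -82, top at z = 111, level with the bin's rim and open towards it; low lips (7 mm) along its front and back sides
- hex_nut: worn brown-grey steel hex nut lying flat on the ledge, 30 x 34 across, 16 high, 70 g, with a plain round hole; origin at the centre of its underside. It lies in the front or the back half of the ledge, 50 to 80 mm from the edge, any yaw
- brass_bush: hexagonal brass reducing bush standing on the ledge, 30 x 34 across, 24 high, its upper part threaded; origin at the centre of its underside. In the other half of the ledge, its middle about 63 mm from that of the nut. Stays where it is
- vial: sample vial with a black cap standing on the bench left in front, 25 across, 67 high; origin at the centre of its underside. Stays where it is
- tape_roll: white roll of thread tape lying on the bench right in front, 52 across, 12 high; origin at the centre of its underside. Stays where it is
Not all that is in view belongs to the job. Leave any blue or green look-alike of the hex_nut alone.

How it is judged:
By the outcome, as a careful person would: the job done as asked, in the order asked, and still so for the second after the job is handed in, with the robot touching nothing.
It also fails if it takes over 48 s, if anything falls off the work surface, if the arm or the gripper's body presses on something with over 40 N, if the wrist force passes 120 N, or if a joint passes its speed limit or range.

## Robot

A 6-joint arm with a two-finger parallel gripper is mounted at the origin on a cart in front of the work surface, level with it; the furniture and walls round the work are solid. World frame = base frame: x ahead of the robot, y to its left, z up, the work surface at z = 0. Lengths are in m, angles in degrees, forces in N, time in s.
With the tool pointing down it reaches from about 0.35 to 0.95 m from the base axis. Payload 17.4 kg.
Tool frame: the origin (TCP) lies at the very end of the fingers, on their centre line; the grasp point (between the pads) lies 19 mm behind it (arm.pinch_z is the distance from the TCP to the grasp point, in m); z points along the fingers, y is the line along which they close (so a half turn about z gives the same grasp; the last joint's range is limited). The gripper opens to 93 mm and grips with 3 to 60 N. Pads are 15 mm wide; open, the fingers measure 128 mm over their backs; the gripper's body (75 mm by 188 mm) begins 65 mm behind the grasp point.
Start: joints at [-76.593, 6.646, 82.598, -0, 90.757, -2.166], TCP at [0.181, -0.65, 0.219] pointing down, gripper open.
Joint ranges: [-162.19, 162.19], [-47.58, 125.68], [4.15, 143.07], [-65.23, 245.23], [0.69, 171.88], [-170.13, 170.13]. Speed limits (degrees/s): [108.29, 108.29, 127.2, 180, 180, 180].

## Interface

Orientations are given as a 3x3 rotation matrix whose columns are the frame's x, y, z axes.
In Python, from bench import arm, cams gives the robot as it stands. Calls block until the motion is done:
- arm.reach(position, orientation): joint-space move of the TCP to a pose.
- arm.move_linear(position, velocity=0.15, attitude=None, force_limit=None): straight line of the TCP; attitude=None keeps the orientation; velocity is the mean speed in m/s. With force_limit (N) it stops when the force on the tool has changed by that much, and returns True; else False.
- arm.movej(angles): joint-space move.
- arm.gripper_open() and arm.clamp(effort=None): open the fingers fully, or close them until they stop; effort is the grip in N (None keeps the last).
- arm.dwell(seconds).
- arm.solve_ik(position, orientation): joint angles nearest the present ones, or None.
- arm.state(): the state.
- cams.camera(name): name is "side" or "top"; returns (picture, depth): 480x640x3 uint8, red, green, blue; 480x640 float32, m along the optical axis (not along the pixel's ray), 0 where there is no reading.
- cams.camera_params(name): a dict with "fovy" (degrees; the focal length in pixels is half the picture's height over the tangent of half this angle, whatever the lens; pixels are square), "cx", "cy" (the principal point, pixels), "R" (3x3) and "t" (3): a world point X has camera coordinates R X + t. Camera axes: x right, y down, z forward; pixel columns grow to the right and rows downward; lengths in m; the calibration is good to about 2 mm. A picture is of the moment at which its call begins. camera_params takes no time and is no camera call.
A pose or a line that the arm cannot do raises arm.MotionError and nothing moves.
- arm.hand_in(): hands the job in; it is judged then, once.
The state is a dict: "clock": time; "qpos": joint angles; "joint_velocities": joint speeds; "tau": joint torques, N m; "tcp_pos": TCP position; "tcp_rot": TCP orientation; "ft_force": force on the tool from outside, world axes, zero at the start; "ft_torque": the same for the moment, N m; "width": finger opening in m; "finger_force": force on a finger pad.
Only numpy, scipy, OpenCV 4.12 (cv2) and the standard library are available. Lean on these libraries where they do the work, as an engineer would, in place of code of your own. Each camera call takes 0.05 s, during which the arm holds its last target. There are 200 camera calls.

## Working session

There is one attempt and no reset: what is moved stays moved. The work goes in short steps, each a Python script; the robot and the scene stay as the last script left them, time stands still between calls to the robot, and variables do not carry over. Pictures are saved under pics/ and viewed, at most 10 in all, crops included, and the job is handed in when it is done.

```bash
ls; mkdir -p pics
python3 - <<'E'
from bench import arm,cams
import cv2,numpy as np
for n in("top","side"):
    p,d=cams.camera(n); cv2.imwrite(f"pics/{n}0.png",p[:,:,::-1]); np.savez(f"{n}0.npz",p=p,d=d)
    print(n,cams.camera_params(n))
print(arm.state()["clock"])
E
```

```text
pics
top {'fovy': 55.38888318916653, 'cx': 313.5466837072088, 'cy': 238.61791603785986, 'R': array([[-1.73033265e-03, -9.99998223e-01, -7.48218901e-04],
       [-9.98810537e-01,  1.76473667e-03, -4.87277799e-02],
       [ 4.87290138e-02,  6.63013654e-04, -9.98811816e-01]]), 't': array([0.06896612, 0.58296296, 1.03901912])}
side {'fovy': 49.93026244784414, 'cx': 318.79764615514813, 'cy': 235.1170916207899, 'R': array([[ 0.92289109, -0.38435662, -0.02328157],
       [-0.15209399, -0.30831709, -0.93904632],
       [ 0.35375057,  0.87017847, -0.34300142]]), 't': array([-0.51978724,  0.21634346,  0.7073421 ])}
0.1
```

View pics/top0.png

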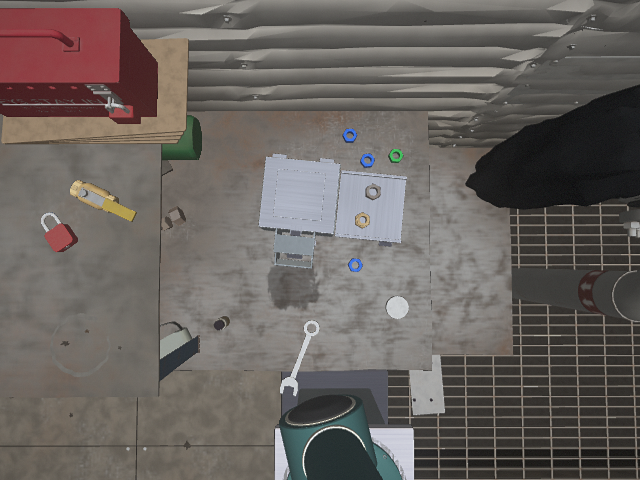

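View pics/side0.png

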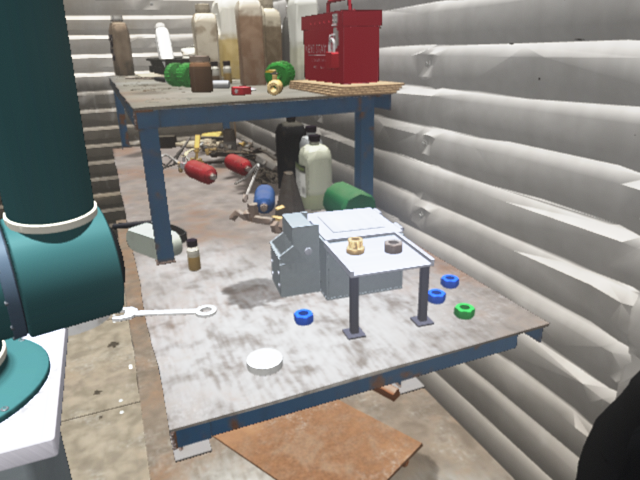

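Top view: the nut candidates are brown-grey (373,191), brass bush (362,220), blue (350,135), (368,160), (356,265) and green (396,156). I choose the brown-grey one on the ledge at (373,191). The vial is at (221,324), the tape at (397,307), the bin at (300,195) and the housing at (293,249). The side view agrees: nut (393,246), bush (355,245).

```bash
cat > h.py <<'E'
import numpy as np,cv2
from bench import arm,cams
def cloud(n,d):
    c=cams.camera_params(n); f=240/np.tan(np.radians(c["fovy"]/2))
    v,u=np.mgrid[:480,:640]
    P=np.stack([(u-c["cx"])/f*d,(v-c["cy"])/f*d,d],-1)
    W=(P-c["t"])@c["R"]; W[d==0]=np.nan
    return W
def project(n,X):
    c=cams.camera_params(n); f=240/np.tan(np.radians(c["fovy"]/2))
    p=np.atleast_2d(X)@c["R"].T+c["t"]; return p[:,:2]/p[:,2:]*f+[c["cx"],c["cy"]]
E
python3 - <<'E'
from h import *
a=np.load("top0.npz"); p,d=a["p"],a["d"]; W=cloud("top",d)
z=W[...,2]
for (u,v) in [(300,195),(385,210),(373,183),(373,191),(362,220),(293,240),(293,258),(293,290),(397,307),(221,324)]: print((u,v),W[v,u].round(4))
def rect(m,name):
    m=m.astype(np.uint8); n,l,s,c=cv2.connectedComponentsWithStats(m)
    for k in np.argsort(-s[1:,4])[:2]+1:
        if s[k,4]<30: continue
        q=W[l==k]; r=cv2.minAreaRect((q[:,:2]*1000).astype(np.float32)); print(name,s[k],r,"z",np.median(q[:,2]).round(4),'mean',q.mean(0).round(4))
box=np.zeros(z.shape,bool); box[150:280,250:410]=1
L=box.copy(); L[:,:339]=0
H=box.copy(); H[:,338:]=0; H[233:]=0
rect(L&(z>.1)&(z<.121),"ledge"); rect(H&(z>.1)&(z<.126),"hatch")
rect(L&(z>.1205),"objs")
H2=box.copy(); H2[:,338:]=0; rect(H2&(z>.127)&(z<.145),"roof")
cs=[cv2.resize(p[150:290,250:410],None,fx=3.7,fy=3.7,interpolation=cv2.INTER_CUBIC)]
s=np.load("side0.npz")["p"][200:340,260:440]
cv2.imwrite("pics/crop.png",cs[0][:,:,::-1])
E
```

```text
(300, 195) [0.6688 0.0959 0.1208]
(385, 210) [ 0.6381 -0.082   0.1118]
(373, 183) [ 0.6931 -0.0557  0.1241]
(373, 191) [ 0.6788 -0.0577  0.1079]
(362, 220) [ 0.6172 -0.0337  0.111 ]
(293, 240) [0.5745 0.1098 0.1345]
(293, 258) [ 0.5387  0.116  -0.0011]
(293, 290) [ 0.4642  0.116  -0.0036]
(397, 307) [ 0.4257 -0.1236  0.0089]
(221, 324) [0.3953 0.2692 0.0658]
ledge [ 339  164   68   79 3996] ((652.9593505859375, -49.49266815185547), (143.1221466064453, 153.11514282226562), 84.25382995605469) z 0.1107 mean [ 0.6471 -0.0528  0.1112]
ledge [369 188   8   8  49] ((678.2119750976562, -56.25862503051758), (16.162899017333984, 13.28795337677002), 46.24300003051758) z 0.1099 mean [ 0.6783 -0.0566  0.1105]
hatch [ 258  153   80   80 5486] ((671.0089721679688, 94.73123168945312), (166.9119873046875, 164.94497680664062), 84.21968078613281) z 0.1176 mean [0.6701 0.0977 0.1174]
objs [366 183  15  17 138] ((676.475341796875, -55.29881286621094), (29.47414207458496, 33.160987854003906), 87.74897003173828) z 0.126 mean [ 0.6758 -0.0552  0.1259]
objs [355 213  15  14 106] ((616.175048828125, -33.53020477294922), (27.84634017944336, 25.376720428466797), 44.86561584472656) z 0.1331 mean [ 0.6167 -0.0325  0.1312]
roof [273 228  42  28 756] ((571.6429443359375, 108.02232360839844), (81.65889739990234, 49.881019592285156), 84.68451690673828) z 0.1343 mean [0.5663 0.1087 0.1343]
```

View pics/crop.png

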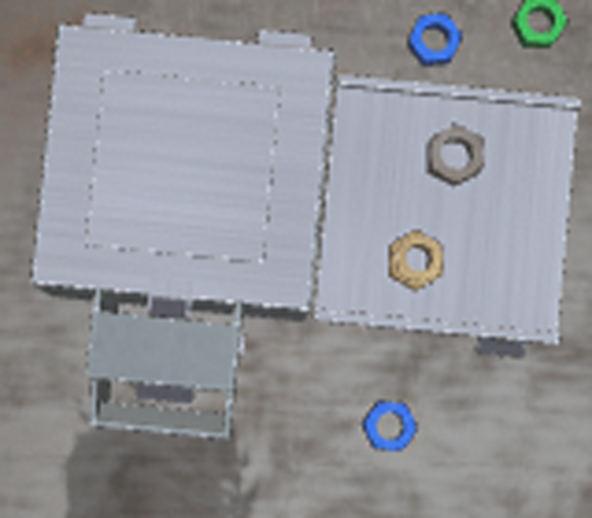

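```bash
cat >> h.py <<'E'
def ray(n,uv,z):
    c=cams.camera_params(n); f=240/np.tan(np.radians(c["fovy"]/2))
    r=np.c_[(uv-[c["cx"],c["cy"]])/f,np.ones(len(uv))]@c["R"]; o=-c["R"].T@c["t"]
    return o+r*((np.asarray(z)-o[2])/r[:,2])[:,None]
E
python3 - <<'E'
from h import *
px=np.array([(35,285),(310,318),(60,28),(333,53),(558,342),(578,103),(88,377),(235,388)])/3.7+[250,150]
m=np.array([(-75,78),(-75,-78),(73,78),(73,-78),(-80,-220),(60,-220)])/1000
z=np.array([.116,.116,.116,.116,.118,.118,.135,.135])
X=ray("top",px,z)[:,:2]; n=6
a=m-m.mean(0); b=X[:n]-X[:n].mean(0)
yaw=np.arctan2((a[:,0]*b[:,1]-a[:,1]*b[:,0]).sum(),(a*b).sum())
R=np.array([[np.cos(yaw),-np.sin(yaw)],[np.sin(yaw),np.cos(yaw)]])
o=X[:n].mean(0)-R@m.mean(0)
print("yaw",np.degrees(yaw),"o",o,"res mm",((X-o)@R*1000).round(1).tolist())
print("nut",(np.array([[.6765,-.0553],[.6165,-.033]])-o)@R)
np.savez("pose.npz",o=o,yaw=yaw)
B=np.eye(3);B[:2,:2]=R
O=np.r_[o,0]
zt=np.array([.545,0,-.839]); zt/=np.linalg.norm(zt)
for s in(1,-1):
    y=np.array([0,s,0.]);T=B@np.c_[np.cross(y,zt),y,zt]
    for dd in(-.06,0,.038):
        P=O+B@(np.array([-.137,0,.091])+dd*zt)
        print(s,dd,P.round(3),arm.solve_ik(P,T))
    y=np.array([s,0,0.]);T=B@np.c_[np.cross(y,[0,0,-1]),y,[0,0,-1]]
    print("push",arm.solve_ik(O+B@[.016,-.19,.116],T),arm.solve_ik(O+B@[.016,-.07,.116],T))
print(arm.solve_ik([.25,-.4,.35],arm.state()["tcp_rot"]))
E
```

```text
yaw -5.60171878837827 o [0.66836378 0.0969534 ] res mm [[-73.7, 76.7], [-77.4, -79.1], [73.0, 77.5], [73.6, -78.0], [-77.6, -218.8], [58.1, -218.3], [-122.6, 40.2], [-120.9, -41.0]]
nut [[ 0.02295924 -0.15073211]
 [-0.03893099 -0.13439537]]
1 -0.06 [0.499 0.114 0.141] [ 17.05119219 -33.54166937 127.67320483 -14.69172064  55.81753942
 -62.33089203]
1 0 [0.532 0.11  0.091] [ 15.19564546 -26.12955545 127.85511522 -15.08450122  48.00654956
 -62.11054021]
1 0.038 [0.553 0.108 0.059] [ 14.1622925  -20.94243948 127.44433141 -15.62922376  43.13537896
 -61.69305278]
push [-1.01852970e+01  8.85089257e+00  8.97707817e+01 -2.54444375e-14
  8.13783257e+01 -4.58357821e+00] [ 1.91040776e-02  9.53180333e+00  8.90067088e+01 -2.54444375e-14
  8.14614878e+01  5.62082287e+00]
-1 -0.06 [0.499 0.114 0.141] [ 17.05119219 -33.54166937 127.67320483 -14.69172064  55.81753942
 117.66910797]
-1 0 [0.532 0.11  0.091] [ 15.19564546 -26.12955545 127.85511522 -15.08450122  48.00654956
 117.88945979]
-1 0.038 [0.553 0.108 0.059] [ 14.1622925  -20.94243948 127.44433141 -15.62922376  43.13537896
 118.30694722]
push None None
[-6.11022339e+01 -1.89391104e+01  9.41216045e+01  1.40269060e-02
  1.04871010e+02  1.33250157e+01]
```

```bash
cat >> h.py <<'E'
_p=np.load("pose.npz"); O=np.r_[_p["o"],0]; _c,_s=np.cos(_p["yaw"]),np.sin(_p["yaw"])
B=np.array([[_c,-_s,0],[_s,_c,0],[0,0,1]])
zt=np.array([.545,0,-.839]); zt/=np.linalg.norm(zt)
def tool(y,z): y=np.array(y,float); return B@np.c_[np.cross(y,z),y,z]
TG=tool([0,1,0],zt); TP=tool([1,0,0],np.array([0,0,-1.]))
def gap(d): return O+B@(np.array([-.137,0,.091])+d*zt)
def shot(n,f,r=None,k=1):
    p,d=cams.camera(n)
    if r: p=p[r[1]:r[3],r[0]:r[2]]
    cv2.imwrite("pics/"+f,cv2.resize(p[:,:,::-1],None,fx=k,fy=k,interpolation=cv2.INTER_CUBIC)); return d
E
python3 - <<'E'
from h import *
arm.clamp(10)
arm.reach([.25,-.4,.35],arm.state()["tcp_rot"])
arm.reach(gap(-.12),TG)
arm.move_linear(gap(-.02),.1)
s=arm.state(); print(s["clock"],s["tcp_pos"]-gap(-.02),s["width"],s["ft_force"])
shot("side","gap.png",(220,150,420,300),4)
E
```

```text
5.9 [9.21552497e-05 9.80559875e-05 6.67694260e-04] 0.0009553783850325515 [-0.3305716   0.22099672 -0.15718261]
```

View pics/gap.png

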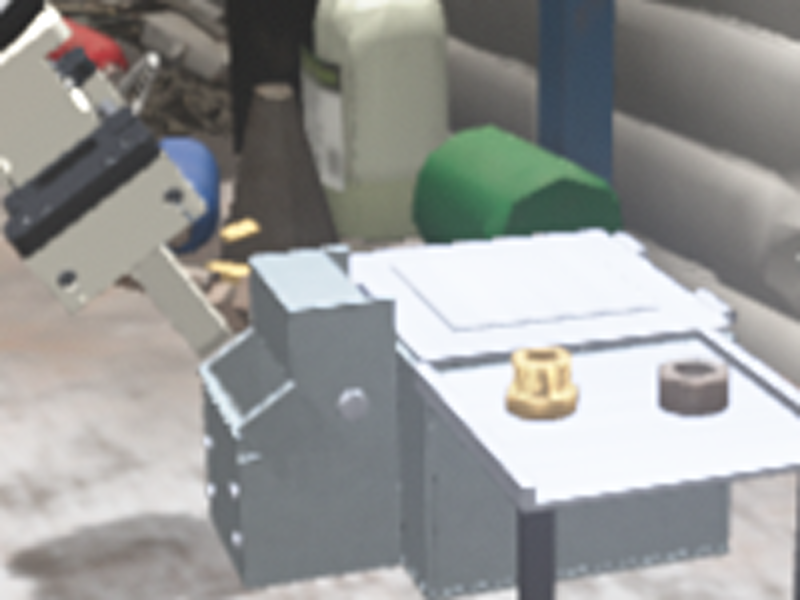

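The crop shows the shut fingers ending near crop (218,345), just above the slanting mouth, which is centred near crop (248,383). I'll check that against the projection.

Run:
```python
from h import *
for d in(-.04,-.02,0): print(d,(project("side",gap(d))-[220,150])*4)
for y in(-.037,.037):
  for h in(-.0145,.0145): print(y,h,(project("side",gap(0)+B@[.839*h,y,.545*h])-[220,150])*4)
```

```text
-0.04 [[187.61942598 312.2631018 ]]
-0.02 [[212.92243962 343.78234979]]
0 [[237.76894117 374.73293359]]
-0.037 -0.0145 [[230.62210192 422.2757065 ]]
-0.037 0.0145 [[281.70474175 382.62734516]]
0.037 -0.0145 [[196.73366203 367.35968948]]
0.037 0.0145 [[244.42897619 330.4285185 ]]
```

The predicted mouth corners lie within about 2 mm of those seen, allowing for the same shift at the fingertip. Going in.

Run:
```python
from h import *
f0=arm.state()["ft_force"]
def rep(t):
    s=arm.state(); print(t,round(s["clock"],2),"depth",((s["tcp_pos"]-gap(0))@(B@zt)*1000).round(1),"F",(B.T@(s["ft_force"]-f0)).round(1))
print(arm.move_linear(gap(.022),.06,force_limit=12)); rep("walls")
for d in(.028,.031,.033,.035,.0365,.038):
    h=arm.move_linear(gap(d),.03,force_limit=22); rep(d)
    D=cams.camera("top")[1]; W=cloud("top",D); print("hatch z",np.nanmedian(W[170:180,290:310,2]).round(3), np.nanmedian(W[215:225,290:310,2]).round(3))
    if h or np.nanmedian(W[215:225,290:310,2])<.1 or np.nanmedian(W[215:225,290:310,2])>.13: break
```

```text
False
walls 6.8 depth 21.9 F [-0.7 -1.1 -0. ]
0.028 7.15 depth 28.0 F [-0.6 -0.9 -0.3]
hatch z 0.118 0.118
0.031 7.45 depth 31.0 F [-1.7 -0.7  2.3]
hatch z 0.119 0.119
0.033 7.75 depth 32.9 F [-1.8 -1.8  4.7]
hatch z 0.119 0.12
0.035 8.05 depth 34.8 F [-2.9 -0.4  6.1]
hatch z 0.129 0.156
```

Run:
```python
from h import *
arm.dwell(1.8)
arm.move_linear(gap(-.03),.1)
arm.move_linear(gap(-.09),.15)
print(arm.state()["clock"],arm.state()["ft_force"])
D=shot("top","open_t.png",(230,80,430,290),2.8); W=cloud("top",D)
m=np.zeros(D.shape,bool); m[150:250,342:410]=1
m&=(W[...,2]>.1215)&(W[...,2]<.14)
n,l,s,c=cv2.connectedComponentsWithStats(m.astype(np.uint8))
for k in range(1,n):
    if s[k,4]>30: print(s[k],((W[l==k].mean(0)-O)@B*1000).round(1), cv2.minAreaRect((((W[l==k]-O)@B)[:,:2]*1000).astype(np.float32)))
```

```text
11.25 [ 0.04543968 -0.50919935  0.41763288]
[366 183  15  17 137] [  22.1 -150.7  126.4] ((22.2924747467041, -150.55526733398438), (29.533565521240234, 31.440902709960938), 32.920101165771484)
[356 213  14  14  99] [ -39.1 -134.2  132.2] ((-38.634605407714844, -135.7181396484375), (28.06121063232422, 25.000812530517578), 80.0635986328125)
```

View pics/open_t.png

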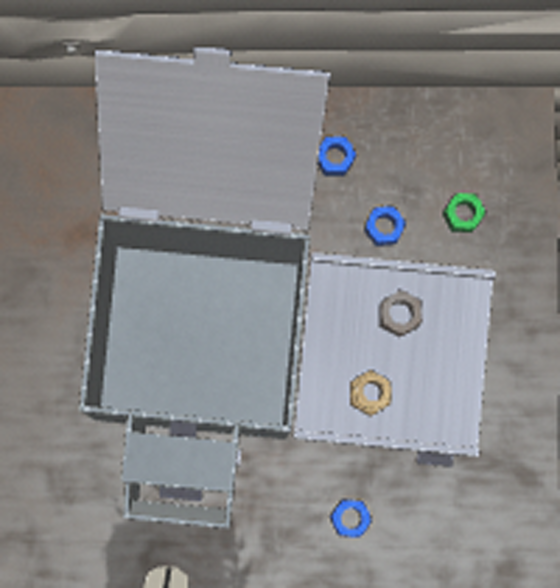

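The picture shows the hatch fully open at crop (210,140), with its hook and keeper free. The nut at crop (400,312) and the bush at (370,392) haven't moved. Next is the push.

Run:
```python
from h import *
w=lambda x,y,z:O+B@[x,y,z]
p=arm.state()["tcp_pos"]; arm.move_linear(p+[-.03,0,.15],.2)
arm.reach(w(.019,-.195,.26),TP)
arm.move_linear(w(.019,-.195,.14),.15)
print(arm.move_linear(w(.019,-.195,.1175),.05,force_limit=10))
h=arm.move_linear(w(.019,-.125,.1175),.06,force_limit=15)
s=arm.state(); print(h,s["clock"],s["ft_force"],((s["tcp_pos"]-O)@B).round(4))
shot("side","push.png",(300,180,460,300),4)
```

```text
False
False 16.325 [ 0.57926549 -0.38466109 -0.27423172] [ 0.019  -0.1252  0.1174]
```

View pics/push.png

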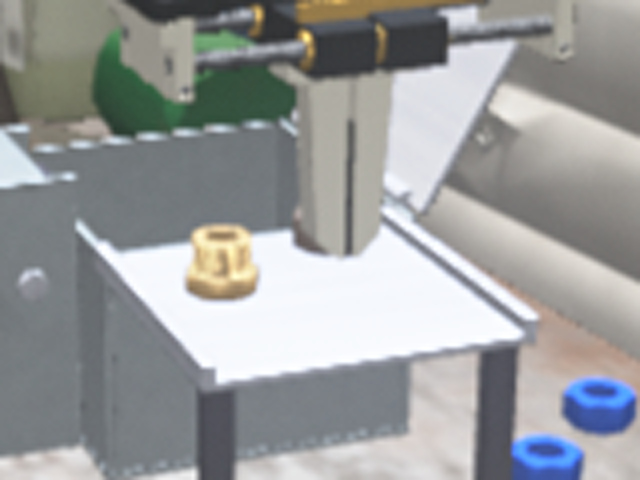

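The nut's edge shows at crop (300,240), ahead of the fingers. The bush at (220,262) is untouched. I'll finish the push.

Run:
```python
from h import *
w=lambda x,y,z:O+B@[x,y,z]
h=arm.move_linear(w(.019,-.080,.1175),.06,force_limit=12)
s=arm.state(); print(h,s["clock"],s["ft_force"],((s["tcp_pos"]-O)@B).round(4))
arm.dwell(.3)
arm.move_linear(w(.019,-.12,.1175),.1)
arm.move_linear(w(.0,-.16,.27),.15)
arm.reach(w(-.1,-.45,.3),TP)
print(arm.state()["clock"])
D=shot("top","end.png",(230,80,430,290),2.8); W=cloud("top",D)
p=cams.camera("top")[0]; print(((W[212:217,358:368]-O)@B*1000).reshape(-1,3).mean(0))
```

```text
False 17.275 [ 0.25258554  0.67327835 -0.26419085] [ 0.019  -0.0801  0.1175]
20.5083
[ -26.96053824 -133.62723997  124.63101316]
```

View pics/end.png

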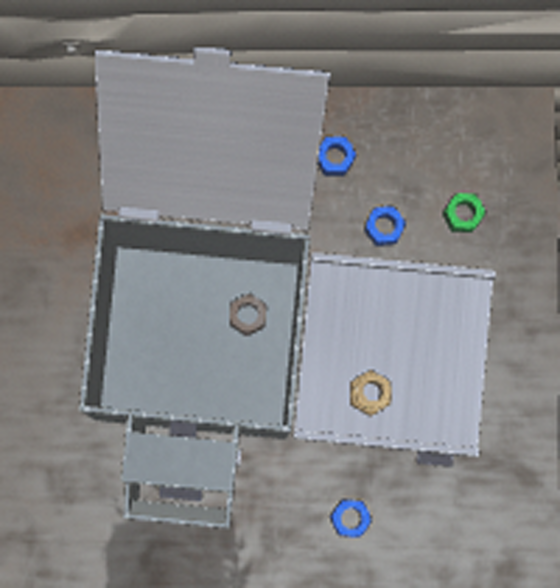

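The nut lies on the bin floor at crop (248,314). The hatch is open and the bush is where it was at (370,392).

```bash
python3 -c "
from bench import arm
print(arm.hand_in())"
```

```text
the job is handed in; nothing more can be done
None
```

The hatch is unlatched and fully open, the steel hex nut is in the bin, and in the last picture the brass bush was still in its place on the ledge; I handed the job in at about 20.5 s.

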